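Park the pestle in the slotted drying ring

TASK

Take the white-headed pestle out of the draining block and put it handle-first down through the ring on the small stand, then turn it under light pressure until its cross pin drops into the ring's two slots and the head sits fully home, flush on the ring; let go. Never press or twist it against the stand harder than 30 newtons, and leave the blue pestle and everything else on the bench alone.

Things in the scene. Friction and masses are not known exactly. Their poses are not given: they have to be found in the camera images.
- pestle: Pestle to park, 0.18 to 0.35 kg: steel handle, white round head on top, standing handle-down in a hole of the draining block (1.5 mm play all round). Origin: centre of the handle's lower end; z up the handle. Handle 20 mm in diameter, z = 0 to 85 mm, its lowest 10 mm tapering to 14 mm. Head 34 mm in diameter, z = 85 (flat underside) to 127 mm, straight-sided up to 119.
- pestle_head (a point): Where to grip: on the pestle's axis in the white head, 108 mm above the handle's lower end (23 mm above the head's underside, 19 mm below its top).
- pin (a point): Centre of the pestle's dark steel cross pin, on its axis 80 mm above the handle's lower end (5 mm below the head's underside). The pin is square, 6 x 6 mm, 45 mm long, along the pestle's y axis: its ends show 5.5 mm beyond the head on both sides.
- spare: The other pestle, to be left alone: same handle and head sizes, but a blue head and no cross pin; stands in the block's other hole. Origin and axes as for the white one. The two may be in either hole.
- block: Grey draining block, fixed, 75 x 180 x 60 mm (x, y, z). Origin: centre of its underside. Its two holes lie at y = -50 and +50 mm, 23 mm in diameter, 50 mm deep (floor 10 mm above the bench).
- holder: Drying stand, fixed: grey foot 150 x 100 x 12 mm, a post 75 mm behind the ring (+x of the stand), and a level open ring 62 mm in outer diameter with a white slotted insert on it. Origin: on the bench below the ring's centre; z up. Nothing of it is higher than the ring's top (130 mm); under the ring it is free down to the foot.
- ring_mouth (a point): Centre of the ring's bore (23 mm) at its top face, 130 mm above the bench; axes as the stand's. With the pestle fully home the handle's lower end is 85 mm below this point, on the axis; with its pin riding on the ring's top out of line with the slots, 77 mm below.
- slots (a point): Centre of the insert's slots, 5 mm below the ring's top: two opposite slots 8 mm wide, 10 mm deep, open at top and outside. The insert is clamped and does not turn in use, but its angle differs each time and is NOT measured (this point's axes are the stand's): the slots' line lies within 0.66 rad of the stand's y axis. The pin drops in when within about 2.5 degrees.
- amber: Small brown bottle, 44 mm in diameter, 85 mm high, at the back; leave alone. Origin: centre of its underside.
- wash: White bottle with a red cap, 60 mm in diameter, 150 mm high, at the back; leave alone. Origin: centre of its underside.
- red_bin: Red open bin, 100 x 100 x 110 mm, on the left; leave alone. Origin: centre of its underside.
- beaker: Glass cup, 70 mm in diameter, 90 mm high, on the right; leave alone. Origin: centre of its underside.
- timer: White bench timer, 35 x 70 x 65 mm, on the right; leave alone. Origin: centre of its underside.
- tube0: Capped sample tube, red cap, 18 mm in diameter, 91 mm high, in the orange rack at the back (top at 101 mm); leave alone. Origin: centre of its underside.
- tube2: Capped sample tube, green cap, 18 mm in diameter, 91 mm high, in the orange rack at the back (top at 101 mm); leave alone. Origin: centre of its underside.
Things that resemble listed ones, but are neither listed nor needed, are in the scene too. There is more than one size of the pestle; the one meant has the size given above.

How it is judged:
By the outcome, as a careful person would: the job done as asked, in the order asked, and still so for the second after the job is handed in, with the robot touching nothing.
It also fails if it takes over 70 s, if anything falls off the work surface, if the arm or the gripper's body presses on something with over 40 N, if the wrist force passes 120 N, or if a joint passes its speed limit or range.

ROBOT

A 6-joint arm with a two-finger parallel gripper is mounted at the origin on the work surface. World frame = base frame: x ahead of the robot, y to its left, z up, the work surface at z = 0. Lengths are in mm, angles in rad, forces in N, time in s.
With the tool pointing down it reaches from about 275 to 750 mm from the base axis. Payload 10.2 kg.
Tool frame: the origin (TCP) lies on the front face of the gripper's body, between the roots of the fingers; the fingertips stand 73 mm ahead of it and the grasp point (between the pads) lies 54 mm ahead of it; z points along the fingers, y is the direction in which the jaws open and shut (so a half turn about z gives the same grasp; the last joint's range is limited). The gripper opens to 85 mm and grips with 20 to 120 N. Pads are 22 mm wide; open, the fingers measure 114 mm over their backs; the gripper's body (76 mm by 85 mm) begins 54 mm behind the grasp point. The pads swing forward as they close: fully open they stand 13 mm farther back than shut.
Start: joints at [-1.454, 0.313, 1.498, -0, 1.331, -0.223], TCP at [174.969, -494.992, 303.894] pointing down, gripper open.
Joint ranges: [-2.94, 2.94], [-0.97, 2.17], [0.19, 2.56], [-1.23, 4.37], [0.02, 3.11], [-2.88, 2.88]. Speed limits (rad/s): [2.39, 2.39, 3.01, 3.14, 3.14, 3.14].

INTERFACE

Orientations are given as a unit quaternion [w, x, y, z].
In Python, from rig import ctrl gives the robot as it stands.
- The arm moves only by the tool move_arm, never from a script. Its argument "series" is a list of rows, each a list of 3 entries, a list of its own where there are three numbers: the shift along the tool's x, y, z in mm, then the turn about the tool's z in degrees, then the opening, from 0 (shut) to 1 (fully open). In form: [[[tx, ty, tz], yaw, grip], ...]. A call has 1 to 10 rows; each row is the pose to reach, as a shift and turn from the pose commanded when the call began, along the tool's axes at that moment; what a row does not reach only later rows make up. A row lasts 1/8 s, in which the tool goes at most 62.5 mm and 10.7 degrees, less where a joint would pass 70% of its speed; a pose out of reach is approached as far as the arm can. A call with a gripper value outside its range is refused whole. The fingers move at their own pace and stop on an object; "force" is the grip in N (left out, the last holds). Time passes only in rows, so rows that repeat a pose let the fingers close. It gives the time, the measured TCP pose, the force and the opening at its end, in the units of the state.
- ctrl.sense(): the state, without advancing time (a new reading comes with each control period).
- ctrl.capture(name): name is "scene" or "top" or "wrist"; returns (picture, depth): 420x560x3 uint8, red, green, blue; 420x560 float32, mm along the optical axis (not along the pixel's ray), 0 where there is no reading.
- ctrl.camera_model(name): a dict with "fov_y" (degrees; the focal length in pixels is half the picture's height over the tangent of half this angle, whatever the lens; pixels are square), "cx", "cy" (the principal point, pixels), "dist_coeffs" ([k1, k2, p1, p2, k3] as OpenCV has them; the pictures are not rectified), "rvec" (rotation vector, rad) and "tvec" (3), from world to camera coordinates, as OpenCV has them. Camera axes: x right, y down, z forward; pixel columns grow to the right and rows downward; lengths in mm; the calibration is good to about 2 mm. A picture is of the moment at which its call begins: read the wrist's pose just before it. camera_model takes no time and is no camera call; for the wrist camera it gives the pose at the moment of the call.
- ctrl.finish_job(): hands the job in, once; it reports no verdict.
The state is a dict: "time_s": time; "joints": joint angles; "dq": joint speeds; "tau": joint torques, N m; "eef_pos": TCP position; "ee_rot": TCP orientation; "force": force on the tool from outside, world axes, zero at the start; "wrist_torque": the same for the moment, N m; "grip_width": opening from 0.0 (shut) to 1.0 (fully open).
Only numpy, scipy, OpenCV 4.12 (cv2) and the standard library are available. Lean on these libraries where they do the work, as an engineer would, in place of code of your own. Each camera call takes 0.05 s, during which the arm holds its last target.

## Working session

There is one attempt and no reset: what is moved stays moved. The work goes in short steps, Python scripts to look and compute and a tool call to move; the robot and the scene stay as the last step left them, time stands still between calls to the robot, and variables do not carry over. Pictures are saved under pics/ and viewed, and the job is handed in when it is done.

Besides the shell and the picture viewer there is one more tool, called after "Request:" in YAML: its name, and indented under it one key for each argument. move_arm: Moves the arm, as the interface text tells. Its arguments: {"type":"object","properties":{"series":{"type":"array","items":{"type":"array"}},"force":{"type":"number"}},"required":["series"]}

```bash
mkdir -p pics; ls
python3 - <<'E'
from rig import ctrl
import cv2,numpy as np
print(ctrl.sense())
for n in("scene","top","wrist"):
    m=ctrl.camera_model(n);print(n,m)
    p,d=ctrl.capture(n);cv2.imwrite(f"pics/{n}0.png",p[:,:,::-1]);np.savez(f"{n}0.npz",p=p,d=d,**{k:np.array(v) for k,v in m.items()})
E
```

```text
pics
{'time_s': 0.0, 'joints': array([-1.45439637e+00,  3.13468587e-01,  1.49844670e+00, -3.86688295e-05,
        1.33099246e+00, -2.23409842e-01]), 'dq': array([-1.31042795e-03,  5.28592699e-04, -1.48632334e-03, -8.08000480e-04,
       -4.05594189e-04, -5.75051847e-05]), 'tau': array([-1.06460893e-04, -4.12262642e+01, -2.59745157e+01, -1.99631368e-04,
        4.10904860e-03,  1.06555191e-05]), 'eef_pos': array([ 174.94375816, -494.81790482,  303.32188348]), 'ee_rot': array([-6.57608358e-04,  9.85599860e-01,  1.69093118e-01,  1.64138735e-05]), 'force': array([ 0.80887539, -0.17963262,  0.26530936]), 'wrist_torque': array([ 0.00832838, -0.00985439,  0.0255545 ]), 'grip_width': 0.999397303747326}
scene {'fov_y': 57.67974881272718, 'cx': 276.6267473315281, 'cy': 206.36452667778335, 'dist_coeffs': array([-0.07182621,  0.        ,  0.        ,  0.        ,  0.        ]), 'rvec': array([ 0.71888706,  2.44157652, -1.34863246]), 'tvec': array([ 496.52262924,  -93.41181892, 1279.50073218])}
top {'fov_y': 48.781525352959726, 'cx': 280.12517364435996, 'cy': 212.95479322428537, 'dist_coeffs': array([-0.09347554,  0.        ,  0.        ,  0.        ,  0.        ]), 'rvec': array([ 2.18702518, -2.13062916,  0.16961117]), 'tvec': array([ -46.10871837,  565.69273685, 1383.28163606])}
wrist {'fov_y': 60.19951769594725, 'cx': 277.2481177011923, 'cy': 209.95777684619898, 'dist_coeffs': array([-0.07914877,  0.        ,  0.        ,  0.        ,  0.        ]), 'rvec': array([-2.38056384,  1.68285413,  0.22838048]), 'tvec': array([-523.80195983,  -34.57925409,  377.42231566])}
```

View pics/scene0.png

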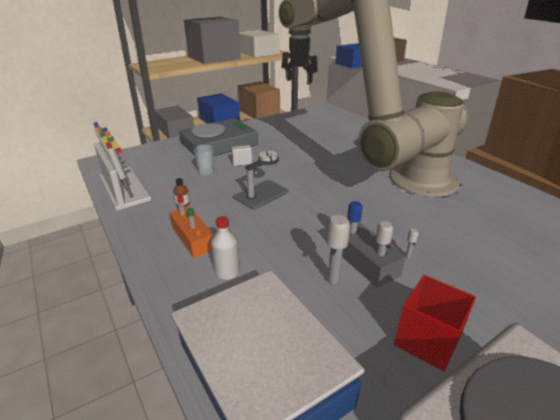

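View pics/top0.png

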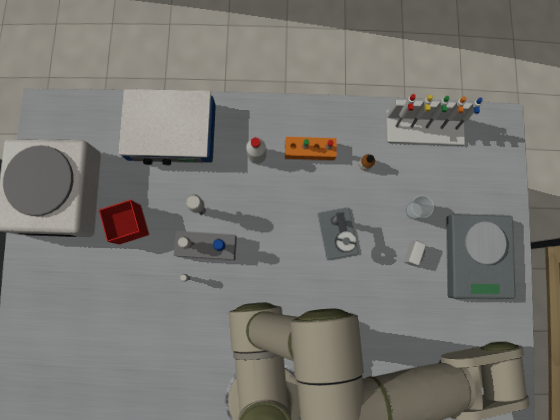

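View pics/wrist0.png

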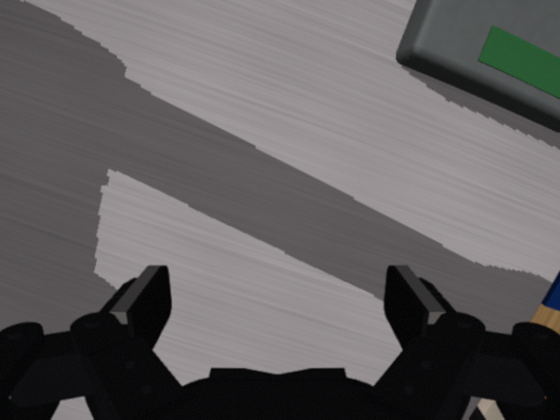

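The block is at about (205,245) in the top view, with the white pestle at (184,242) and the blue one at (219,245). The larger decoy stands at (195,203) and the small one at (184,278). The stand's ring is at (346,241) and its post at (340,220).

```bash
cat > h.py <<'E'
import numpy as np,cv2
def load(n): 
    z=np.load(n); return z['p'],z['d'],{k:z[k] for k in('fov_y','cx','cy','dist_coeffs','rvec','tvec')}
def K(m): f=210/np.tan(np.radians(float(m['fov_y'])/2)); return np.array([[f,0,float(m['cx'])],[0,f,float(m['cy'])],[0,0,1]])
def RT(m): return cv2.Rodrigues(np.array(m['rvec'],float))[0],np.array(m['tvec'],float)
def rays(m,uv):
    q=cv2.undistortPoints(np.array(uv,float).reshape(-1,1,2),K(m),np.array(m['dist_coeffs'],float)).reshape(-1,2)
    return np.c_[q,np.ones(len(q))]
def plane(m,uv,z):
    R,t=RT(m);o=-R.T@t;d=rays(m,uv)@R
    return o+d*((z-o[2])/d[:,2])[:,None]
def deproj(m,uv,dep):
    R,t=RT(m);return (rays(m,uv)*np.array(dep)[:,None]-t)@R
def cloud(m,d,box=None):
    if box is None: box=(0,0,d.shape[1],d.shape[0])
    u,v=np.meshgrid(np.arange(box[0],box[2]),np.arange(box[1],box[3]));u=u.ravel();v=v.ravel()
    dd=d[v,u];k=dd>0;uv=np.c_[u,v][k]
    return uv,deproj(m,uv,dd[k])
def proj(m,X): return cv2.projectPoints(np.array(X,float).reshape(-1,1,3),np.array(m['rvec'],float),np.array(m['tvec'],float),K(m),np.array(m['dist_coeffs'],float))[0].reshape(-1,2)
E
python3 - <<'E'
from h import *
p,d,m=load('top0.npz')
def rep(name,box,zlo,zhi):
    uv,X=cloud(m,d,box);k=(X[:,2]>zlo)&(X[:,2]<zhi)
    if k.sum()<3: print(name,'few',k.sum(),np.percentile(X[:,2],[0,50,100])); return
    c=cv2.minAreaRect(X[k,:2].astype(np.float32));print(name,k.sum(),'zmed',np.median(X[k,2]).round(1),'zmax',X[k,2].max().round(1),'rect',np.round(c[0],1),np.round(c[1],1),round(c[2],1))
rep('white',(172,230,198,256),110,160)
rep('blue',(206,232,232,258),110,160)
rep('big',(182,190,210,216),110,260)
rep('small',(176,270,194,290),50,160)
rep('blockTop',(165,225,245,265),52,68)
rep('ring',(330,230,362,256),120,136)
rep('foot',(315,200,362,262),6,20)
rep('post',(330,205,352,226),100,140)
cv2.imwrite('pics/tc.png',cv2.resize(p[185:295,160:370,::-1],None,fx=3.8,fy=3.8,interpolation=cv2.INTER_CUBIC))
ps,_,_=load('scene0.npz')
cv2.imwrite('pics/sc.png',cv2.resize(ps[130:300,225:435,::-1],None,fx=3.5,fy=3.5,interpolation=cv2.INTER_CUBIC))
E
```

```text
white 126 zmed 135.5 zmax 144.5 rect [463.8 243.1] [33.2 31.5] 2.8
blue 117 zmed 136.1 zmax 145.3 rect [460.7 143.2] [33.1 31.5] 2.0
big 255 zmed 171.2 zmax 179.9 rect [572.6 214.4] [46.4 42.8] 82.9
small 59 zmed 81.4 zmax 89.9 rect [362.4 246.7] [20.6 22.8] 2.8
blockTop 1244 zmed 61.1 zmax 67.9 rect [462.6 194.5] [182.6  75.6] 88.3
ring 244 zmed 129.7 zmax 135.8 rect [ 478.5 -218.2] [56.1 56.2] 49.6
foot 1073 zmed 12.7 zmax 20.0 rect [ 521.7 -215.3] [193.4 146.2] 0.9
post 106 zmed 119.4 zmax 126.4 rect [ 544.1 -207.2] [39.7 21.8] 8.0
```

View pics/tc.png

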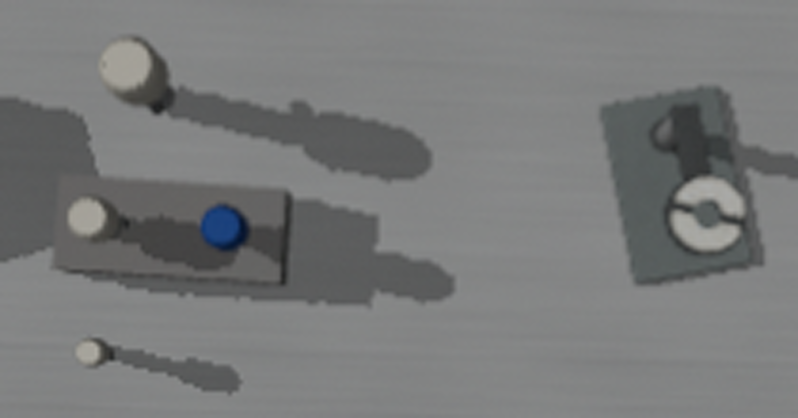

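View pics/sc.png

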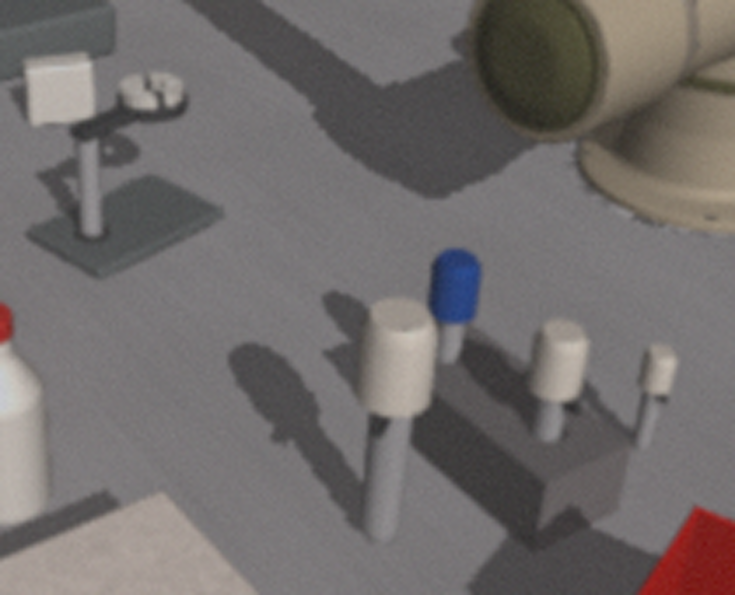

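```bash
cat >> h.py <<'E'
from scipy.spatial.transform import Rotation as Ro
def toolR(s): q=s['ee_rot'];return Ro.from_quat([q[1],q[2],q[3],q[0]]).as_matrix()
def status():
    from rig import ctrl
    s=ctrl.sense();R=toolR(s);p=s['eef_pos']
    print('t',round(s['time_s'],2),'tcp',p.round(1),'x',R[:,0].round(3),'z',R[:,2].round(4),'yaw',round(np.degrees(np.arctan2(R[1,0],R[0,0])),2),'F',s['force'].round(2),'T',s['wrist_torque'].round(3),'g',round(s['grip_width'],3),'j',s['joints'].round(2))
    return s,R,p
E
python3 - <<'E'
from h import *
s,R,p=status()
m=load('wrist0.npz')[2];Rc,t=RT(m);print('cam in tool',R.T@(-Rc.T@t-p));print('cam axes in tool',(Rc@R).round(3))
# coarse positions
_,_,mt=load('top0.npz')
print(plane(mt,[[160+707/3.8,185+214/3.8],[160+672/3.8,185+207/3.8],[160+742/3.8,185+220/3.8]],130))
print(plane(mt,[[160+90/3.8,185+217/3.8],[160+223/3.8,185+227/3.8]],137))
for tgt in([478,-218,330],[463,244,330]):
    print('tool shift',R.T@(np.array(tgt)-p))
E
```

```text
t 0.15 tcp [ 174.9 -494.9  303.5] x [0.943 0.333 0.   ] z [-1.e-04  9.e-04 -1.e+00] yaw 19.47 F [-0.37  0.26 -0.61] T [-0.032  0.01  -0.037] g 1.0 j [-1.45  0.31  1.5  -0.    1.33 -0.22]
cam in tool [ 66.48575967  -0.57125815 -68.79257201]
cam axes in tool [[ 0.     1.     0.001]
 [-0.964  0.    -0.265]
 [-0.265 -0.001  0.964]]
[[ 477.34197583 -220.60456165  130.        ]
 [ 481.97012207 -194.02046247  130.        ]
 [ 473.45912707 -247.22442677  130.        ]]
[[462.23995942 241.65642392 137.        ]
 [457.5956976  142.01740401 137.        ]]
tool shift [ 378.00651093 -160.07496066  -26.2891897 ]
tool shift [ 517.8321265  -600.66279175  -25.88877632]
```

Request:
move_arm:
  series:
    - [[55,-23,-4],0,1]
    - [[110,-46,-8],0,1]
    - [[165,-69,-12],0,1]
    - [[220,-92,-16],0,1]
    - [[275,-115,-20],0,1]
    - [[330,-138,-24],0,1]
    - [[378,-160,-26],0,1]
    - [[378,-160,-26],0,1]
    - [[378,-160,-26],0,1]

```text
time_s: 1.27
eef_pos: [477.7, -218.4, 329.6]
ee_rot: [-0.0, 0.986, 0.169, -0.0]
force: [0.1, 0.7, -0.9]
grip_width: 0.999
```

```bash
cat >> h.py <<'E'
def snap(n,tag):
    from rig import ctrl
    m=ctrl.camera_model(n);p,d=ctrl.capture(n);cv2.imwrite(f"pics/{tag}.png",p[:,:,::-1]);np.savez(f"{tag}.npz",p=p,d=d,**{k:np.array(v) for k,v in m.items()})
E
python3 - <<'E'
from h import *
status();snap('wrist','w1')
E
```

```text
t 1.27 tcp [ 477.7 -218.4  329.6] x [ 0.943  0.333 -0.001] z [-8.e-04  2.e-04 -1.e+00] yaw 19.47 F [ 0.09  0.67 -0.87] T [-0.011  0.001  0.055] g 0.999 j [-0.65  0.3   1.45 -0.    1.39  0.58]
```

View pics/w1.png

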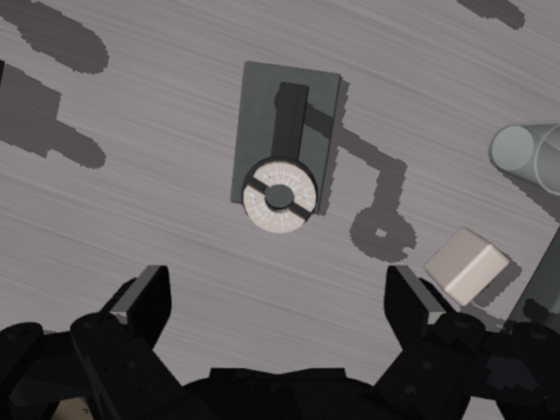

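The insert shows at (280,196) and the slots run from about (250,182) to (308,213). Next I'll measure the centre and the slot line on the z=130 plane.

```bash
cat > ring.py <<'E'
from h import *
import sys
p,d,m=load(sys.argv[1]);u0,v0=int(sys.argv[2]),int(sys.argv[3]);r=int(sys.argv[4])
# rectify onto z=130 plane at 0.25mm/px (ray casting)
c0=plane(m,[[u0,v0]],130)[0,:2];n=300;s=0.25
g=(np.arange(n)-n/2)*s
X,Y=np.meshgrid(c0[0]+g,c0[1]+g,indexing='ij')
uv=proj(m,np.c_[X.ravel(),Y.ravel(),np.full(X.size,130.)]).astype(np.float32)
im=cv2.remap(p,uv[:,0].reshape(n,n),uv[:,1].reshape(n,n),cv2.INTER_LINEAR)
gray=cv2.cvtColor(im,cv2.COLOR_RGB2GRAY)
hsv=cv2.cvtColor(im,cv2.COLOR_RGB2HSV)
th=cv2.threshold(cv2.GaussianBlur(gray,(7,7),0),0,255,cv2.THRESH_OTSU)
w=th[1];print('otsu',th[0])
# keep central blob(s) within 30mm
rr=np.hypot(X-c0[0],Y-c0[1]);w[rr>33]=0
cs,_=cv2.findContours(w,cv2.RETR_EXTERNAL,cv2.CHAIN_APPROX_NONE);cs=[c for c in cs if cv2.contourArea(c)>1500]
pts=np.vstack(cs)
(cc,rad)=cv2.minEnclosingCircle(pts)
el=cv2.fitEllipse(cv2.convexHull(pts))
ctr=lambda c:(c0[0]+(c[1]-n/2)*s,c0[1]+(c[0]-n/2)*s)
print('encl',ctr(cc),rad*s,'ellipse',ctr(el[0]),np.array(el[1])*s/2, len(cs))
C=np.array(ctr(el[0]))
# slot darkness by angle in annulus
R=np.hypot(X-C[0],Y-C[1]);A=np.arctan2(Y-C[1],X-C[0])
for lo,hi in((14,19),(19,24),(14,24)):
    k=(R>lo)&(R<hi)&(gray<th[0])
    a2=np.angle(np.mean(np.exp(2j*A[k])))/2;k1=k&(np.cos(A-a2)>0);k2=k&(np.cos(A-a2)<0)
    p1=np.array([X[k1].mean(),Y[k1].mean()]);p2=np.array([X[k2].mean(),Y[k2].mean()])
    v=p1-p2;print(lo,hi,k.sum(),'double',np.degrees(a2),'centroid line',np.degrees(np.arctan2(v[1],v[0]))%180,'mid',(p1+p2)/2,'widths',k1.sum()*s*s/(hi-lo),k2.sum()*s*s/(hi-lo))
k=(R<13)&(gray<th[0]);print('bore mean',X[k].mean(),Y[k].mean())
cv2.imwrite('pics/'+sys.argv[5]+'.png',cv2.resize(im[:,:,::-1],None,fx=2,fy=2))
E
python3 ring.py w1.npz 280 196 45 r1
```

```text
otsu 116.0
encl (np.float64(476.4450059642734), np.float64(-219.43786468865147)) 31.55494499206543 ellipse (np.float64(477.56436021232025), np.float64(-218.79278412224522)) [29.10243797 31.06313324] 2
14 19 1229 double 77.17692268960278 centroid line 77.13580469428797 mid [ 479.56082988 -219.24682341] widths 7.6375 7.725
19 24 1212 double 77.10274261402577 centroid line 77.09941658089848 mid [ 479.54488798 -219.25720643] widths 7.5625 7.5875
14 24 2441 double 77.1395313081691 centroid line 77.11531931008675 mid [ 479.55406831 -219.24698744] widths 7.6 7.65625
bore mean 479.6632387815121 -218.66091021425322
```

View pics/r1.png

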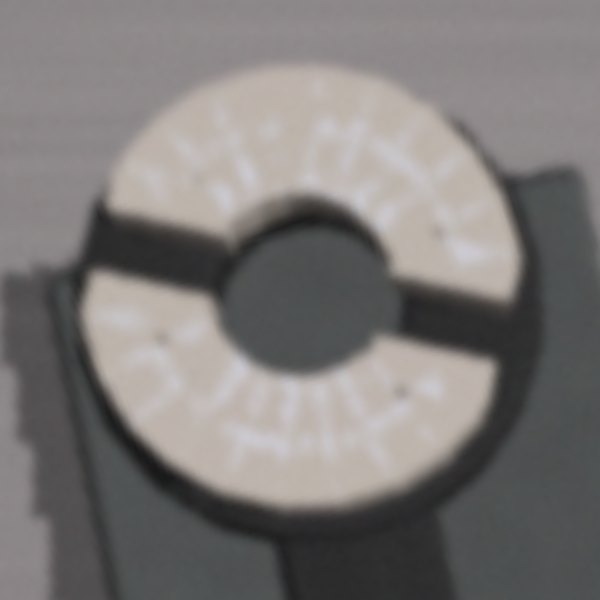

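```bash
sed -i "s/^w=th\[1\].*/tv=float(sys.argv[6]) if len(sys.argv)>6 else th[0]; th=(tv,None); w=((cv2.GaussianBlur(gray,(7,7),0)>tv)*255).astype(np.uint8);print('th',tv,'c0',c0)/" ring.py
for t in 155 165 175; do python3 ring.py w1.npz 280 196 45 r2 $t; done
```

```text
th 155.0 c0 [ 481.60738237 -218.49009171]
encl (np.float64(479.31973130607025), np.float64(-218.37111511589757)) 27.61005401611328 ellipse (np.float64(479.35714967154877), np.float64(-218.53493728996983)) [26.98210716 27.55905724] 2
14 19 1428 double 77.10283390685301 centroid line 77.09666350942587 mid [ 479.64998104 -218.6082337 ] widths 8.8875 8.9625
19 24 1412 double 77.1231888861122 centroid line 77.12120280601218 mid [ 479.64175516 -218.6115506 ] widths 8.8 8.85
14 24 2840 double 77.11306679010322 centroid line 77.11052080546087 mid [ 479.64627456 -218.60819567] widths 8.84375 8.90625
bore mean 479.6680438789229 -218.49837785723724
th 165.0 c0 [ 481.60738237 -218.49009171]
encl (np.float64(479.4807344188632), np.float64(-218.38422241570225)) 27.234209060668945 ellipse (np.float64(479.44766099357025), np.float64(-218.53569260002843)) [26.69647408 27.12724304] 2
14 19 1516 double 77.0608798788453 centroid line 77.02404180234905 mid [ 479.78772907 -218.62751687] widths 9.5 9.45
19 24 1494 double 77.10108604867463 centroid line 77.09789470927656 mid [ 479.64287245 -218.58726774] widths 9.325 9.35
14 24 3010 double 77.08117221662388 centroid line 77.06523380133166 mid [ 479.71472395 -218.61246127] widths 9.4125 9.4
bore mean 479.6521174452113 -218.50011853654766
th 175.0 c0 [ 481.60738237 -218.49009171]
encl (np.float64(479.5425363292636), np.float64(-218.40140381218663)) 26.741432189941406 ellipse (np.float64(479.58321244620697), np.float64(-218.47238006951085)) [26.37733078 26.6387558 ] 2
14 19 1732 double 77.72057709385146 centroid line 77.85093540287518 mid [ 479.8959562  -218.56368594] widths 11.075 10.575
19 24 1618 double 77.2574623026034 centroid line 77.25317243696163 mid [ 479.76064992 -218.47487905] widths 9.9875 10.2375
14 24 3350 double 77.48933306917279 centroid line 77.51721137630808 mid [ 479.81919121 -218.56445279] widths 10.53125 10.40625
bore mean 479.6343542629141 -218.4566439689851
```

Request:
move_arm:
  series:
    - [[0,0,0],10,1]
    - [[0,0,0],20,1]
    - [[0,0,0],30,1]
    - [[0,0,0],40,1]
    - [[0,0,0],50,1]
    - [[0,0,0],60,1]
    - [[0,0,0],70,1]
    - [[0,0,0],80,1]
    - [[0,0,0],90,1]
    - [[0,0,0],90,1]

```text
time_s: 2.58
eef_pos: [477.3, -219.1, 329.9]
ee_rot: [0.0, 0.816, -0.578, -0.0]
force: [0.4, 0.2, 0.9]
grip_width: 1.0
```

Run:
```python
from h import *
status();snap('wrist','w2');m=load('w2.npz')[2];print(proj(m,[[479.5,-218.5,130]]))
```

```text
t 2.58 tcp [ 477.3 -219.1  329.9] x [ 0.333 -0.943 -0.   ] z [-2.e-04  0.e+00 -1.e+00] yaw -70.55 F [0.38 0.15 0.85] T [ 0.016 -0.023 -0.041] g 1.0 j [-0.65  0.3   1.45 -0.    1.39  2.15]
[[273.6650732  200.29159029]]
```

View pics/w2.png

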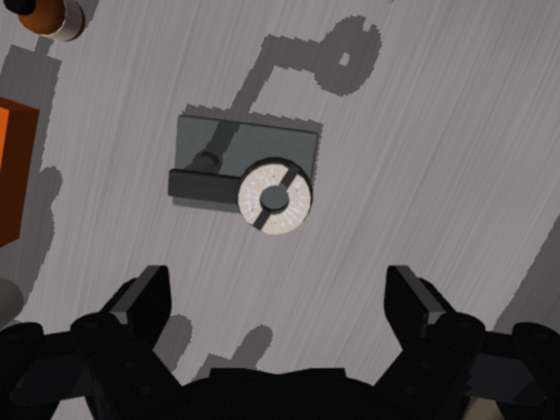

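```bash
for t in 155 165; do python3 ring.py w2.npz 274 199 45 r3 $t; done
```

```text
th 155.0 c0 [ 479.59461851 -219.5435079 ]
encl (np.float64(479.20607633743424), np.float64(-218.52405294299436)) 27.577640533447266 ellipse (np.float64(479.2652537361159), np.float64(-218.46661504626584)) [27.06553268 27.47240639] 2
14 19 1400 double 77.09404969453526 centroid line 77.09684081962475 mid [ 479.55245082 -218.52997139] widths 8.7625 8.7375
19 24 1407 double 77.14873648014292 centroid line 77.15190869910245 mid [ 479.54382864 -218.52397485] widths 8.85 8.7375
14 24 2807 double 77.12175083117987 centroid line 77.12815725431581 mid [ 479.54949937 -218.52086986] widths 8.80625 8.7375
bore mean 479.4226108435953 -218.68846818390253
th 165.0 c0 [ 479.59461851 -219.5435079 ]
encl (np.float64(479.193865491487), np.float64(-218.68459829211545)) 27.223163604736328 ellipse (np.float64(479.28980512771744), np.float64(-218.63173421740842)) [26.83180618 27.15010452] 2
14 19 1497 double 76.86028312815097 centroid line 76.81269973009566 mid [ 479.66404783 -218.73437517] widths 9.3875 9.325
19 24 1477 double 77.25633226150978 centroid line 77.25841000613315 mid [ 479.54803809 -218.66788953] widths 9.225 9.2375
14 24 2974 double 77.06050461675662 centroid line 77.06356222090137 mid [ 479.60544086 -218.70631936] widths 9.30625 9.28125
bore mean 479.40939503040556 -218.78139982700102
```

Request:
move_arm:
  series:
    - [[-50,-16,0],-10,1]
    - [[-100,-32,0],-20,1]
    - [[-150,-48,0],-30,1]
    - [[-200,-64,0],-40,1]
    - [[-250,-80,0],-50,1]
    - [[-300,-96,0],-60,1]
    - [[-350,-112,0],-70,1]
    - [[-400,-128,0],-80,1]
    - [[-440,-141,0],-90,1]
    - [[-440,-141,0],-90,1]

```text
time_s: 3.88
eef_pos: [463.9, 245.3, 329.7]
ee_rot: [-0.0, 0.985, 0.173, -0.0]
force: [1.1, -0.8, -0.2]
grip_width: 1.001
```

Run:
```python
from h import *
status();snap('wrist','w3')
```

```text
t 3.88 tcp [463.9 245.3 329.7] x [ 0.94  0.34 -0.  ] z [-3.e-04  1.e-04 -1.e+00] yaw 19.9 F [ 1.13 -0.85 -0.19] T [ 0.033  0.032 -0.004] g 1.001 j [0.26 0.29 1.45 0.   1.39 1.49]
```

View pics/w3.png

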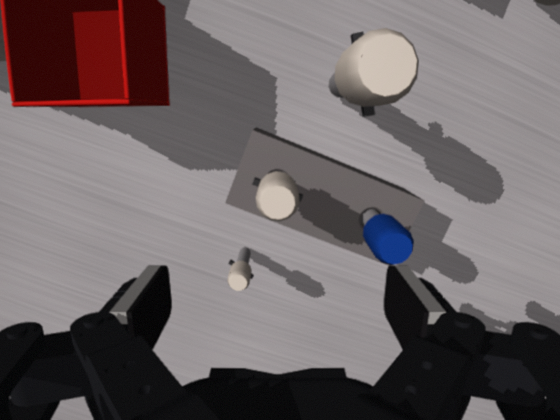

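The white pestle is at (277,196), with dark pin ends at about (256,182) and (300,197). I'll zoom in to measure the head and pin.

```bash
cat > pest.py <<'E'
from h import *
import sys
p,d,m=load(sys.argv[1]);x0,y0,x1,y1=map(int,sys.argv[2:6])
cv2.imwrite('pics/'+sys.argv[6]+'.png',cv2.resize(p[y0:y1,x0:x1,::-1],None,fx=8,fy=8,interpolation=cv2.INTER_CUBIC))
uv,X=cloud(m,d,(x0,y0,x1,y1))
top=X[:,2]>136-1.5
for lo,hi in((134,139),(80,95)):
    k=(X[:,2]>lo)&(X[:,2]<hi);print(lo,hi,k.sum(),np.median(X[k],0).round(1) if k.any() else '')
k=(X[:,2]>122)&(X[:,2]<142);c=cv2.minEnclosingCircle(X[k,:2].astype(np.float32));print('head z>122',c, 'zmax',X[:,2].max())
E
python3 pest.py w3.npz 240 155 330 225 p3
```

```text
134 139 995 [464.8 246.3 135.6]
80 95 91 [465.7 263.8  91.7]
head z>122 ((464.4018249511719, 246.24691772460938), 16.998348236083984) zmax 137.70816952704297
```

View pics/p3.png

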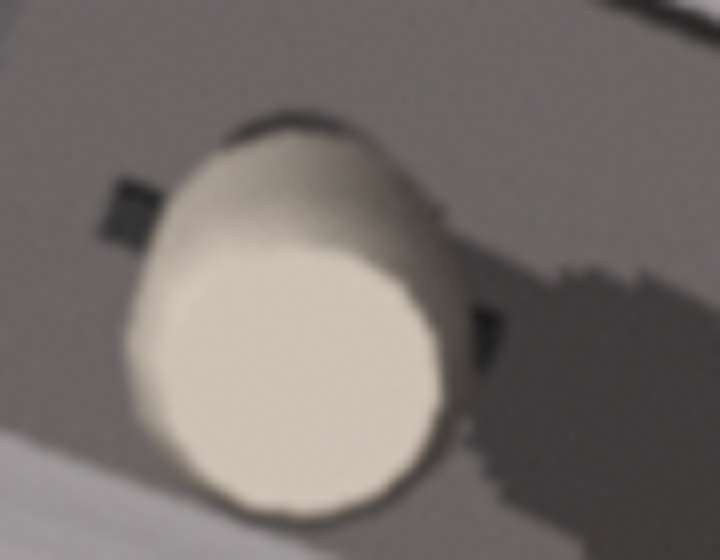

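Run:
```python
from h import *
p,d,m=load('w3.npz')
c=lambda a:[[240+x/8-.44,155+y/8-.44] for x,y in a]
for z in(93,90):
    P=plane(m,c([(122,178),(98,238),(505,315),(485,375)]),z)[:,:2];a=P[:2].mean(0);b=P[2:].mean(0);v=a-b
    print(z,P.round(1).tolist(),'mid',(a+b)/2,'len',np.hypot(*v),'ang',np.degrees(np.arctan2(v[1],v[0]))%180)
# head top ellipse
hsv=cv2.cvtColor(p,cv2.COLOR_RGB2GRAY)[155:225,240:330]
print(plane(m,c([(302,385)]),137), 'axis line from head ')
# base-side: hole / head underside circle z=95 check
for X in([465,245,137],[465,245,95],[465,245,60]): print(proj(m,[X]))
```

```text
93 [[468.4, 268.1], [461.3, 268.4], [468.3, 224.3], [461.3, 224.0]] mid [464.83838006 246.19532972] len 44.11828731669159 ang 89.93272662865141
90 [[467.8, 268.1], [460.7, 268.4], [467.7, 223.9], [460.7, 223.5]] mid [464.23498269 245.97670342] len 44.551488613041144 ang 89.93272662865138
[[463.97784223 246.04838035 137.        ]] axis line from head 
[[279.10233051 201.89797625]]
[[278.89375163 189.95782504]]
[[278.7573779  182.16170373]]
```

Request:
move_arm:
  series:
    - [[1,-0.5,40],0,1]
    - [[1,-0.5,80],0,1]
    - [[1,-0.5,115],0,1]
    - [[1,-0.5,140],0,1]
    - [[1,-0.5,155],0,1]
    - [[1,-0.5,159],0,1]
    - [[1,-0.5,159],0,1]
  force: 50

```text
time_s: 4.8
eef_pos: [465.5, 244.3, 171.5]
ee_rot: [-0.0, 0.986, 0.169, 0.001]
force: [-0.0, 0.3, 0.3]
grip_width: 1.0
```

Run:
```python
from h import *
status();snap('wrist','w4');snap('scene','s4')
```

```text
t 4.8 tcp [465.5 244.3 171.5] x [0.943 0.333 0.001] z [ 1.e-03  3.e-04 -1.e+00] yaw 19.45 F [-0.01  0.35  0.34] T [ 0.03  -0.03  -0.039] g 1.0 j [ 0.26  0.46  1.66 -0.    1.02  1.49]
```

View pics/w4.png

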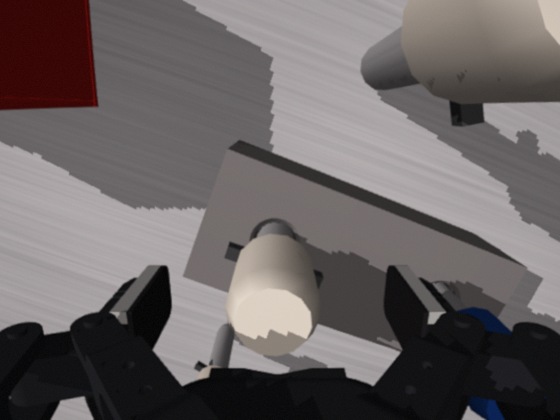

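View pics/s4.png

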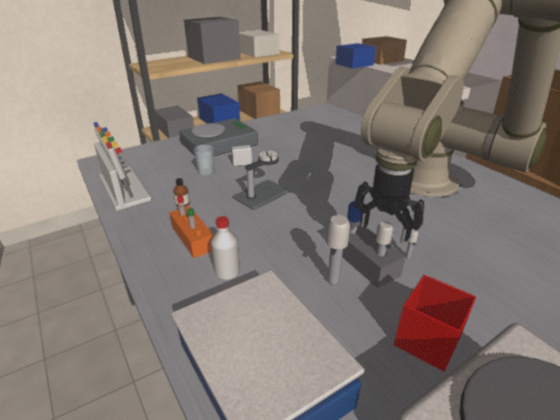

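Request:
move_arm:
  series:
    - [[-0.5,-2,0],0,1]
    - [[-0.5,-2,0],0,0.7]
    - [[-0.5,-2,0],0,0.4]
    - [[-0.5,-2,0],0,0.2]
    - [[-0.5,-2,0],0,0]
    - [[-0.5,-2,0],0,0]
    - [[-0.5,-2,0],0,0]
    - [[-0.5,-2,0],0,0]
  force: 60

```text
time_s: 5.9
eef_pos: [464.1, 246.2, 171.2]
ee_rot: [0.0, 0.986, 0.169, 0.0]
force: [-0.4, -0.7, 5.1]
grip_width: 0.377
```

Run:
```python
from h import *
status();snap('wrist','w5')
```

```text
t 5.9 tcp [464.1 246.2 171.2] x [0.943 0.333 0.001] z [ 7.e-04  1.e-04 -1.e+00] yaw 19.47 F [-0.4  -0.7   5.13] T [-0.232  0.116 -0.008] g 0.377 j [ 0.26  0.46  1.66 -0.    1.02  1.5 ]
```

View pics/w5.png

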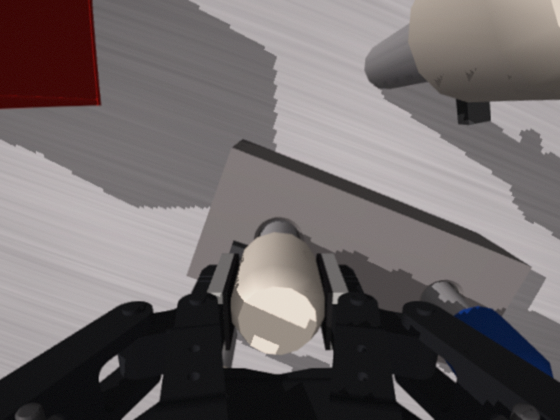

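Request:
move_arm:
  series:
    - [[0,0,-8],0,0]
    - [[0,0,-25],0,0]
    - [[0,0,-45],0,0]
    - [[0,0,-70],0,0]
    - [[0,0,-95],0,0]
    - [[0,0,-120],0,0]
    - [[0,0,-145],0,0]
    - [[0,0,-165],0,0]
    - [[0,0,-165],0,0]
    - [[0,0,-165],0,0]

```text
time_s: 7.2
eef_pos: [463.6, 246.1, 334.7]
ee_rot: [0.0, 0.986, 0.169, -0.001]
force: [-0.3, 0.3, -3.5]
grip_width: 0.379
```

Run:
```python
from h import *
status();snap('wrist','w6');snap('scene','s6')
```

```text
t 7.2 tcp [463.6 246.1 334.7] x [ 0.943  0.333 -0.002] z [-2.1e-03 -5.0e-04 -1.0e+00] yaw 19.47 F [-0.26  0.25 -3.52] T [-0.028  0.054 -0.   ] g 0.379 j [0.26 0.29 1.44 0.   1.41 1.5 ]
```

View pics/w6.png

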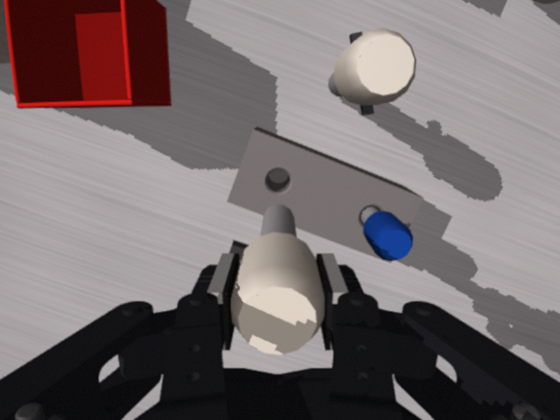

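View pics/s6.png

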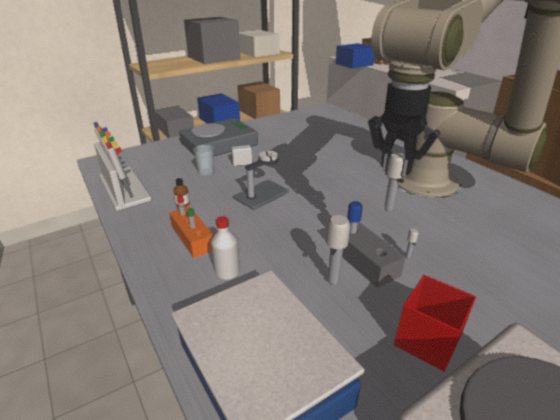

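Run:
```python
from h import *
p,d,m=load('w6.npz')
cv2.imwrite('pics/p6.png',cv2.resize(p[190:300,215:345,::-1],None,fx=6,fy=6,interpolation=cv2.INTER_CUBIC))
T=np.array([463.6,246.1,334.7]);x=np.array([.943,.333,-.002]);y=np.array([.333,-.943,0]);z=np.array([-.002,-.0005,-1])
pr=lambda a,b,c:proj(m,[T+a*x+b*y+c*z])[0].round(1)
for L in(158,161,164): print('L',L,'tip far edge',pr(7,0,L),'ctr',pr(0,0,L),'taper far/left/right',pr(10,0,L-10),pr(0,-10,L-10),pr(0,10,L-10))
# pin left end tool frame: pin angle in tool
for da in(-3,0,3):
  a=np.radians(90+da-19.47); # world pin dir rel. tool x ; tool y = -world-left
  e=np.array([np.cos(a),-np.sin(a)])*22.5
  print(da,'pin end L',pr(e[0],e[1],78), 'corners', [pr(*(e+s*3*np.array([-e[1],e[0]])/22.5),78) for s in(1,-1)],'R',pr(-e[0],-e[1],78))
```

```text
L 158 tip far edge [278.3 205.9] ctr [278.3 216.2] taper far/left/right [278.4 205.3] [262.4 220.7] [294.3 220.7]
L 161 tip far edge [278.3 204.7] ctr [278.3 215. ] taper far/left/right [278.4 204.1] [262.6 219.3] [294.1 219.4]
L 164 tip far edge [278.3 203.6] ctr [278.3 213.7] taper far/left/right [278.3 202.9] [262.7 218. ] [293.9 218. ]
-3 pin end L [230.9 249. ] corners [array([233.3, 243. ]), array([228.5, 254.9])] R [325.1 284.9]
0 pin end L [230.  251.4] corners [array([232.1, 245.3]), array([228. , 257.4])] R [326.1 282.7]
3 pin end L [229.3 253.8] corners [array([231. , 247.6]), array([227.6, 259.9])] R [327.  280.4]
```

View pics/p6.png

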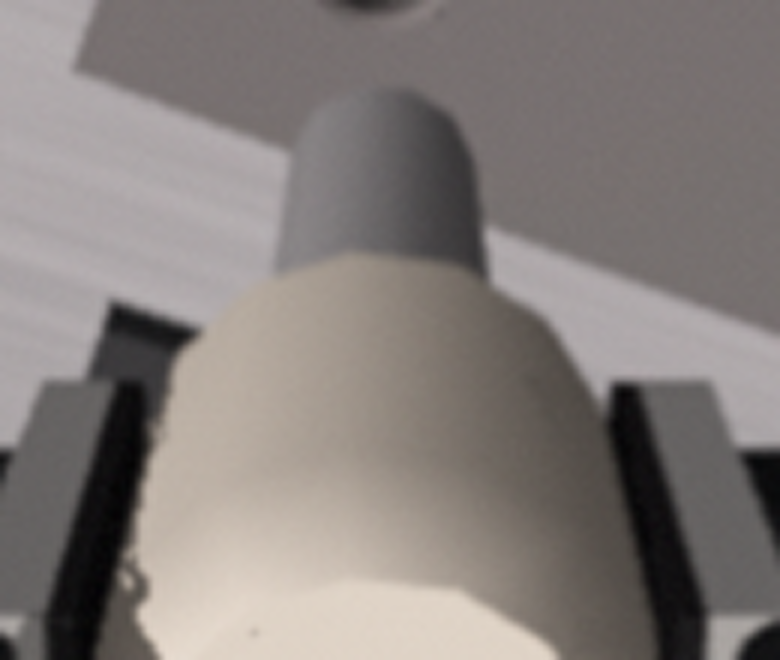

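Request:
move_arm:
  series:
    - [[-12,38,0],0,0]
    - [[-29,92,0],0,0]
    - [[-46,146,0],0,0]
    - [[-63,200,0],0,0]
    - [[-80,254,0],0,0]
    - [[-97,308,0],0,0]
    - [[-114,362,0],0,0]
    - [[-130,412,0],0,0]
    - [[-139.5,443.5,0],0,0]
    - [[-139.5,443.5,0],0,0]

```text
time_s: 8.55
eef_pos: [479.9, -220.2, 334.7]
ee_rot: [-0.001, 0.986, 0.168, -0.001]
force: [-0.9, 0.0, -3.3]
grip_width: 0.377
```

Request:
move_arm:
  series:
    - [[0,0,0],0,0]
    - [[0,0,0],0,0]

```text
time_s: 8.8
eef_pos: [480.3, -217.4, 335.9]
ee_rot: [-0.0, 0.985, 0.17, -0.0]
force: [0.7, -0.3, -3.0]
grip_width: 0.378
```

Run:
```python
from h import *
s,R,p=status();print((R.T@(np.array([479.4,-218.6,p[2]])-p)).round(2));snap('wrist','w7')
```

```text
t 8.8 tcp [ 480.3 -217.4  335.9] x [0.942 0.335 0.   ] z [-0.e+00  2.e-04 -1.e+00] yaw 19.54 F [ 0.72 -0.31 -3.  ] T [ 0.043 -0.096 -0.021] g 0.378 j [-0.65  0.3   1.44  0.    1.41  0.58]
[-1.28  0.81 -0.  ]
```

View pics/w7.png

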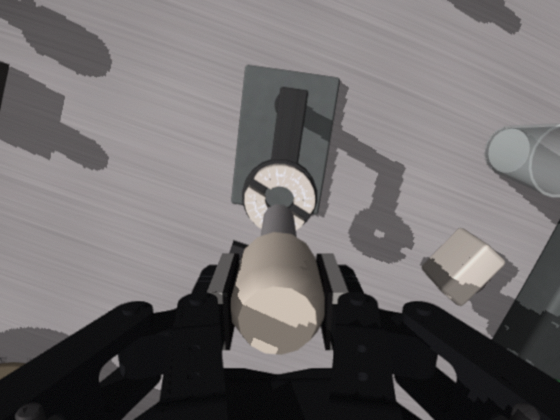

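Request:
move_arm:
  series:
    - [[-0.7,0.5,12],0,0]
    - [[-1,0.7,24],0,0]
    - [[-1,0.7,33],0,0]
    - [[-1,0.7,33],0,0]
    - [[-1,0.7,33],0,0]

```text
time_s: 9.48
eef_pos: [479.7, -219.5, 303.2]
ee_rot: [0.0, 0.986, 0.169, 0.0]
force: [0.6, -0.7, -1.9]
grip_width: 0.38
```

```bash
python3 - <<'E'
from h import *
for i in range(2):
    s,R,p=status();print((R.T@(np.array([479.4,-218.6,p[2]])-p)).round(2));snap('wrist','w8')
E
python3 - <<'E'
from h import *
p,d,m=load('w8.npz')
cv2.imwrite('pics/p8.png',cv2.resize(p[150:300,200:360,::-1],None,fx=5,fy=4,interpolation=cv2.INTER_CUBIC))
E
```

```text
t 9.47 tcp [ 479.7 -219.5  303.2] x [0.943 0.333 0.   ] z [ 5.e-04 -3.e-04 -1.e+00] yaw 19.46 F [ 0.58 -0.71 -1.91] T [ 0.017  0.002 -0.01 ] g 0.38 j [-0.65  0.32  1.49  0.    1.33  0.58]
[ 0.07 -0.94 -0.  ]
t 9.53 tcp [ 479.6 -219.5  303.3] x [0.943 0.333 0.   ] z [ 6.e-04 -5.e-04 -1.e+00] yaw 19.47 F [ 0.26 -0.04 -2.72] T [ 0.01  -0.031  0.006] g 0.382 j [-0.65  0.32  1.49 -0.    1.33  0.58]
[ 0.08 -0.94 -0.  ]
```

View pics/p8.png

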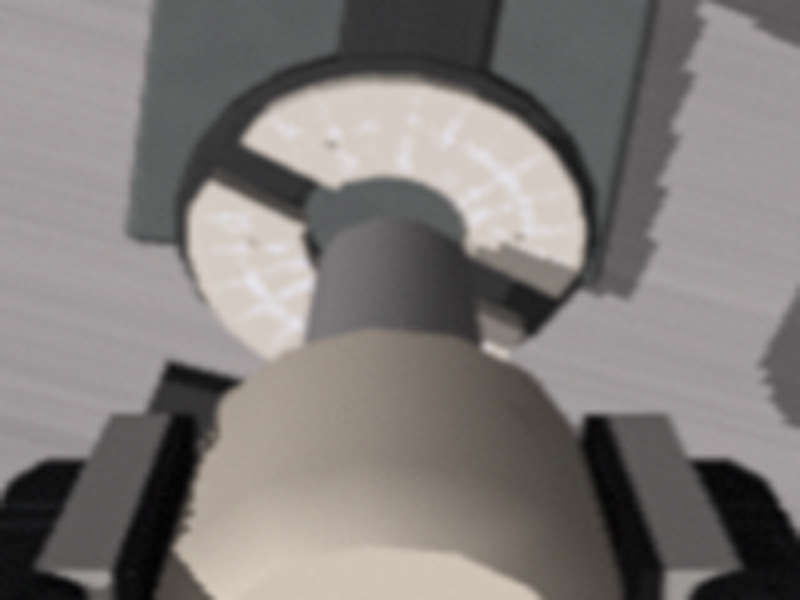

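Request:
move_arm:
  series:
    - [[0,-0.9,0],0,0]
    - [[0,-0.9,3],0,0]
    - [[0,-0.9,7],0,0]
    - [[0,-0.9,11],0,0]
    - [[0,-0.9,15],0,0]
    - [[0,-0.9,18],0,0]
    - [[0,-0.9,21],0,0]
    - [[0,-0.9,24],0,0]

```text
time_s: 10.58
eef_pos: [479.2, -218.6, 278.7]
ee_rot: [0.0, 0.986, 0.169, 0.0]
force: [0.1, -0.7, -2.6]
grip_width: 0.378
```

Run:
```python
from h import *
s,R,p=status();print((R.T@(np.array([479.4,-218.6,p[2]])-p)).round(2));snap('wrist','w9')
s,R,p=status()
p,d,m=load('w9.npz')
cv2.imwrite('pics/p9.png',cv2.resize(p[150:300,200:360,::-1],None,fx=5,fy=4,interpolation=cv2.INTER_CUBIC))
```

```text
t 10.57 tcp [ 479.2 -218.6  278.7] x [0.943 0.333 0.   ] z [ 0. -0. -1.] yaw 19.47 F [ 0.12 -0.72 -2.62] T [ 0.01  -0.052 -0.006] g 0.378 j [-0.65  0.34  1.53  0.    1.27  0.58]
[0.15 0.06 0.  ]
t 10.62 tcp [ 479.2 -218.5  278.3] x [ 0.943  0.333 -0.   ] z [-4.e-04  3.e-04 -1.e+00] yaw 19.47 F [-0.84 -0.49 -2.  ] T [-0.002  0.019 -0.008] g 0.382 j [-0.65  0.34  1.53  0.    1.27  0.58]
```

View pics/p9.png

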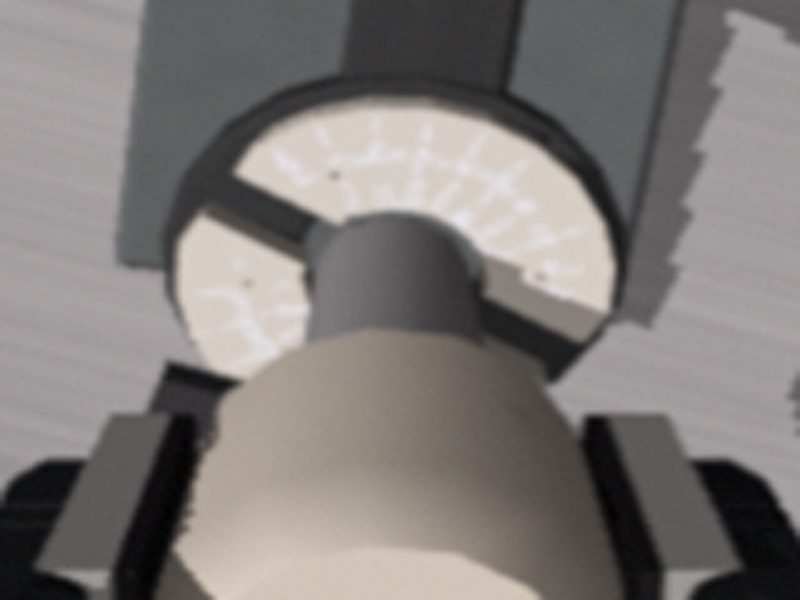

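Request:
move_arm:
  series:
    - [[0,0,6],0,0]
    - [[0,0,13],0,0]
    - [[0,0,20],0,0]
    - [[0,0,27],0,0]
    - [[0,0,34],0,0]
    - [[0,0,41],0,0]
    - [[0,0,48],0,0]
    - [[0,0,54],0,0]
    - [[0,0,54],0,0]

```text
time_s: 11.75
eef_pos: [479.1, -218.5, 224.4]
ee_rot: [-0.0, 0.986, 0.169, -0.0]
force: [0.8, 0.7, -2.6]
grip_width: 0.373
```

Run:
```python
from h import *
s,R,p=status();print((R.T@(np.array([479.4,-218.6,p[2]])-p)).round(2));snap('wrist','w10')
p,d,m=load('w10.npz')
cv2.imwrite('pics/p10.png',cv2.resize(p[150:300,180:380,::-1],None,fx=4,fy=4,interpolation=cv2.INTER_CUBIC))
```

```text
t 11.75 tcp [ 479.1 -218.5  224.4] x [ 0.943  0.333 -0.   ] z [-7.e-04  5.e-04 -1.e+00] yaw 19.47 F [ 0.77  0.65 -2.6 ] T [-0.005  0.018  0.024] g 0.373 j [-0.65  0.39  1.6   0.    1.15  0.58]
[ 0.22  0.18 -0.  ]
```

View pics/p10.png

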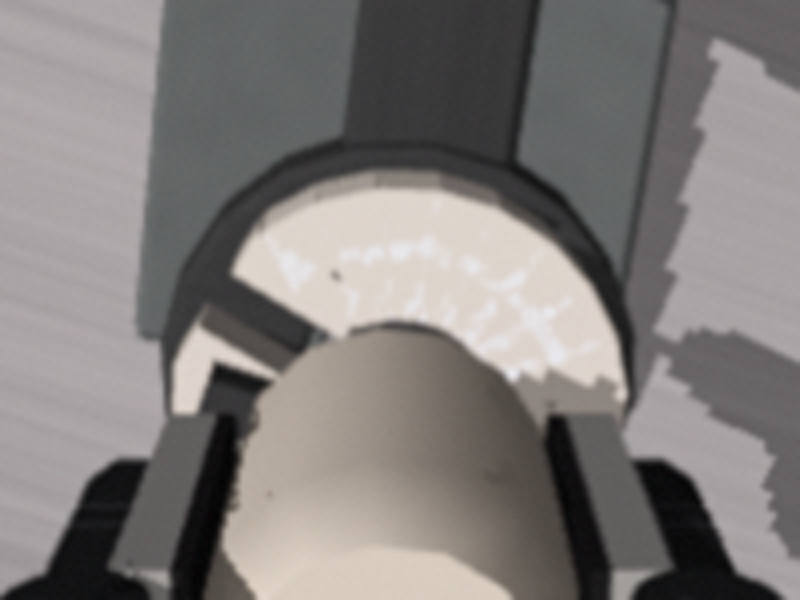

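Request:
move_arm:
  series:
    - [[0,0,4],0,0]
    - [[0,0,6],0,0]
    - [[0,0,8],0,0]
    - [[0,0,9],0,0]
    - [[0,0,9],0,0]

```text
time_s: 12.42
eef_pos: [479.2, -218.6, 215.9]
ee_rot: [-0.0, 0.986, 0.169, -0.0]
force: [-0.2, 0.6, -2.2]
grip_width: 0.383
```

Request:
move_arm:
  series:
    - [[0,0,0.5],0,0]
    - [[0,0,1],0,0]
    - [[0,0,1],0,0]

```text
time_s: 12.8
eef_pos: [479.2, -218.6, 214.9]
ee_rot: [-0.0, 0.986, 0.169, -0.0]
force: [0.9, 0.3, -2.5]
grip_width: 0.379
```

Request:
move_arm:
  series:
    - [[0,0,0.5],0,0]
    - [[0,0,1],0,0]
    - [[0,0,1],0,0]

```text
time_s: 13.18
eef_pos: [479.3, -218.6, 214.2]
ee_rot: [0.0, 0.986, 0.169, 0.0]
force: [-0.7, 0.4, 1.4]
grip_width: 0.378
```

Request:
move_arm:
  series:
    - [[0,0,0.5],0,0]
    - [[0,0,1],0,0]
    - [[0,0,1],0,0]

```text
time_s: 13.55
eef_pos: [479.3, -218.6, 214.0]
ee_rot: [0.0, 0.986, 0.169, 0.0]
force: [-3.4, 1.6, 8.7]
grip_width: 0.381
```

Request:
move_arm:
  series:
    - [[0,0,0],1,0]
    - [[0,0,0],2,0]
    - [[0,0,0],3,0]
    - [[0,0,0],4,0]

```text
time_s: 14.05
eef_pos: [479.6, -218.8, 214.0]
ee_rot: [0.001, 0.991, 0.134, 0.001]
force: [-1.1, 1.3, 7.7]
grip_width: 0.38
```

Run:
```python
from h import *
s,R,p=status();snap('wrist','w11')
p,d,m=load('w11.npz')
cv2.imwrite('pics/p11.png',cv2.resize(p[150:300,180:380,::-1],None,fx=4,fy=4,interpolation=cv2.INTER_CUBIC))
```

```text
t 14.05 tcp [ 479.6 -218.8  214. ] x [0.964 0.266 0.001] z [ 0.0017 -0.0013 -1.    ] yaw 15.45 F [-1.12  1.3   7.66] T [0.264 0.224 0.093] g 0.38 j [-0.65  0.4   1.62  0.    1.12  0.65]
```

View pics/p11.png

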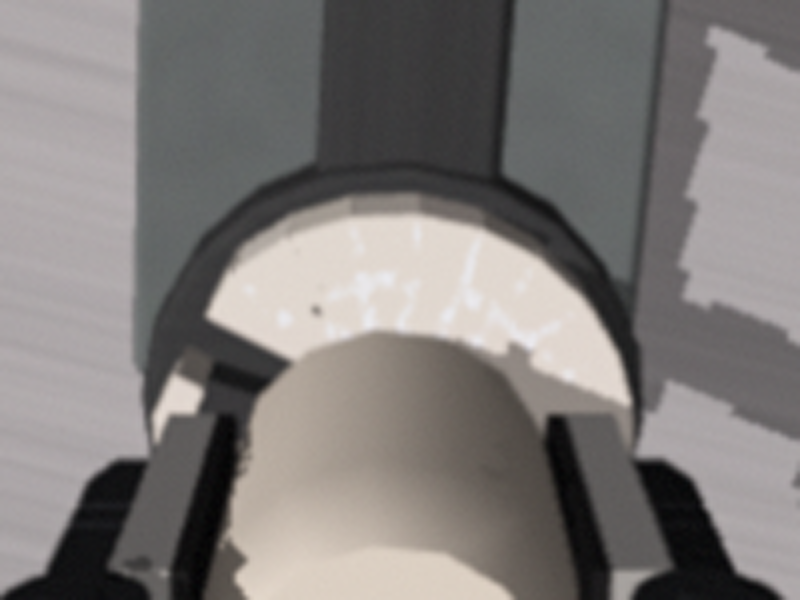

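Right direction, and the pin is closing on the slot. I'll keep turning under about 10 N.

Request:
move_arm:
  series:
    - [[0,0,0],1,0]
    - [[0,0,0],2,0]
    - [[0,0,0],2,0]

```text
time_s: 14.48
eef_pos: [479.7, -218.8, 213.9]
ee_rot: [0.001, 0.993, 0.117, 0.001]
force: [-1.4, 0.6, 5.6]
grip_width: 0.378
```

Request:
move_arm:
  series:
    - [[0,0,0],1,0]
    - [[0,0,0],2,0]
    - [[0,0,0],2,0]

```text
time_s: 14.85
eef_pos: [479.8, -218.9, 213.5]
ee_rot: [0.001, 0.995, 0.1, 0.001]
force: [1.5, 0.4, 5.4]
grip_width: 0.376
```

Request:
move_arm:
  series:
    - [[0,0,0.3],1,0]
    - [[0,0,0.3],1,0]

```text
time_s: 15.1
eef_pos: [479.8, -218.9, 213.2]
ee_rot: [0.001, 0.996, 0.091, 0.001]
force: [2.5, -0.8, 5.0]
grip_width: 0.383
```

Request:
move_arm:
  series:
    - [[0,0,0],1,0]
    - [[0,0,0],1,0]

```text
time_s: 15.35
eef_pos: [479.3, -218.6, 212.2]
ee_rot: [-0.0, 0.997, 0.082, 0.0]
force: [3.1, -0.8, -0.5]
grip_width: 0.378
```

Request:
move_arm:
  series:
    - [[0,0,0],1,0]
    - [[0,0,0],1,0]

```text
time_s: 15.6
eef_pos: [479.1, -218.5, 212.3]
ee_rot: [-0.0, 0.997, 0.074, -0.0]
force: [1.4, -0.3, -2.9]
grip_width: 0.378
```

Run:
```python
from h import *
s,R,p=status();snap('wrist','w12')
p,d,m=load('w12.npz')
cv2.imwrite('pics/p12.png',cv2.resize(p[150:300,180:380,::-1],None,fx=4,fy=4,interpolation=cv2.INTER_CUBIC))
```

```text
t 15.6 tcp [ 479.1 -218.5  212.3] x [ 0.989  0.147 -0.001] z [-6.e-04  3.e-04 -1.e+00] yaw 8.45 F [ 1.41 -0.29 -2.85] T [-0.226 -0.418 -0.085] g 0.378 j [-0.65  0.41  1.62 -0.    1.12  0.77]
```

View pics/p12.png

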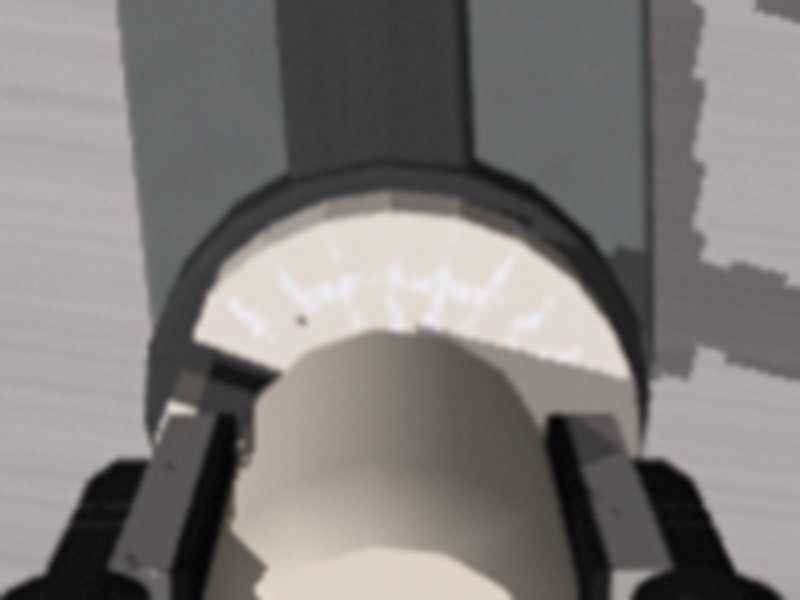

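The contact force has gone and the pin is entering the slot at a yaw of 8.5°. I'll lower it gently the rest of the way.

Request:
move_arm:
  series:
    - [[0,0,0.7],0.5,0]
    - [[0,0,1.4],0.5,0]
    - [[0,0,2],0.5,0]
    - [[0,0,2],0.5,0]

```text
time_s: 16.15
eef_pos: [479.1, -218.5, 210.4]
ee_rot: [-0.0, 0.998, 0.07, -0.0]
force: [0.7, -0.3, -2.1]
grip_width: 0.383
```

Request:
move_arm:
  series:
    - [[0,0,0.7],0.5,0]
    - [[0,0,1.4],0.5,0]
    - [[0,0,2],0.5,0]
    - [[0,0,2],0.5,0]

```text
time_s: 16.65
eef_pos: [479.2, -218.6, 208.5]
ee_rot: [-0.0, 0.998, 0.065, -0.0]
force: [-0.1, 0.7, -2.9]
grip_width: 0.377
```

Request:
move_arm:
  series:
    - [[0,0,0.5],0,0]
    - [[0,0,1],0,0]
    - [[0,0,1.5],0,0]
    - [[0,0,1.5],0,0]

```text
time_s: 17.15
eef_pos: [479.2, -218.6, 207.1]
ee_rot: [-0.0, 0.998, 0.065, -0.0]
force: [0.5, 0.1, -2.1]
grip_width: 0.379
```

Request:
move_arm:
  series:
    - [[0,0,0.5],0,0]
    - [[0,0,1],0,0]
    - [[0,0,1],0,0]

```text
time_s: 17.52
eef_pos: [479.3, -218.6, 206.3]
ee_rot: [0.0, 0.998, 0.065, 0.0]
force: [-0.9, 0.2, 1.0]
grip_width: 0.377
```

Request:
move_arm:
  series:
    - [[0,0,0.5],0,0]
    - [[0,0,0.8],0,0]
    - [[0,0,0.8],0,0]

```text
time_s: 17.9
eef_pos: [479.3, -218.6, 206.2]
ee_rot: [0.0, 0.998, 0.065, 0.0]
force: [-2.4, 1.5, 8.0]
grip_width: 0.376
```

Request:
move_arm:
  series:
    - [[0,0,-0.8],0,0]
    - [[0,0,-0.8],0,0.45]
    - [[0,0,-0.8],0,0.6]
    - [[0,0,-0.8],0,0.8]
    - [[0,0,-0.8],0,1]
    - [[0,0,-0.8],0,1]
    - [[0,0,-0.8],0,1]

```text
time_s: 18.77
eef_pos: [479.2, -218.6, 206.1]
ee_rot: [-0.0, 0.998, 0.065, 0.0]
force: [0.0, -0.6, -0.1]
grip_width: 1.002
```

Request:
move_arm:
  series:
    - [[0,0,-6],0,1]
    - [[0,0,-20],0,1]
    - [[0,0,-45],0,1]
    - [[0,0,-80],0,1]
    - [[0,0,-120],0,1]
    - [[0,0,-140],0,1]
    - [[0,0,-140],0,1]
    - [[0,0,-140],0,1]

```text
time_s: 19.77
eef_pos: [479.0, -218.4, 345.4]
ee_rot: [-0.0, 0.998, 0.065, -0.0]
force: [0.0, 0.7, -0.2]
grip_width: 0.997
```

Run:
```python
from h import *
s,R,p=status();snap('wrist','w13');snap('scene','s13')
p,d,m=load('w13.npz')
cv2.imwrite('pics/p13.png',cv2.resize(p[130:280,200:360,::-1],None,fx=5,fy=4,interpolation=cv2.INTER_CUBIC))
uv,X=cloud(m,d,(225,140,335,260));k=(X[:,2]>150);print('top z',np.percentile(X[k,2],[50,90,99]),cv2.minEnclosingCircle(X[k,:2].astype(np.float32)))
k=(abs(X[:,2]-130)<6)&(np.hypot(X[:,0]-479.4,X[:,1]+218.6)<27);print('ring z',np.median(X[k,2]))
q,_,_=load('s13.npz');cv2.imwrite('pics/s13c.png',cv2.resize(q[110:230,190:340,::-1],None,fx=5,fy=5,interpolation=cv2.INTER_CUBIC))
```

```text
t 19.77 tcp [ 479.  -218.4  345.4] x [ 0.992  0.13  -0.001] z [-1.e-03  7.e-04 -1.e+00] yaw 7.47 F [ 0.03  0.73 -0.25] T [-0.014 -0.004  0.033] g 0.997 j [-0.65  0.29  1.42 -0.    1.43  0.79]
top z [170.12387108 171.37691059 172.11595525] ((479.43438720703125, -218.24172973632812), 17.099275588989258)
ring z 128.74027228988234
```

View pics/p13.png

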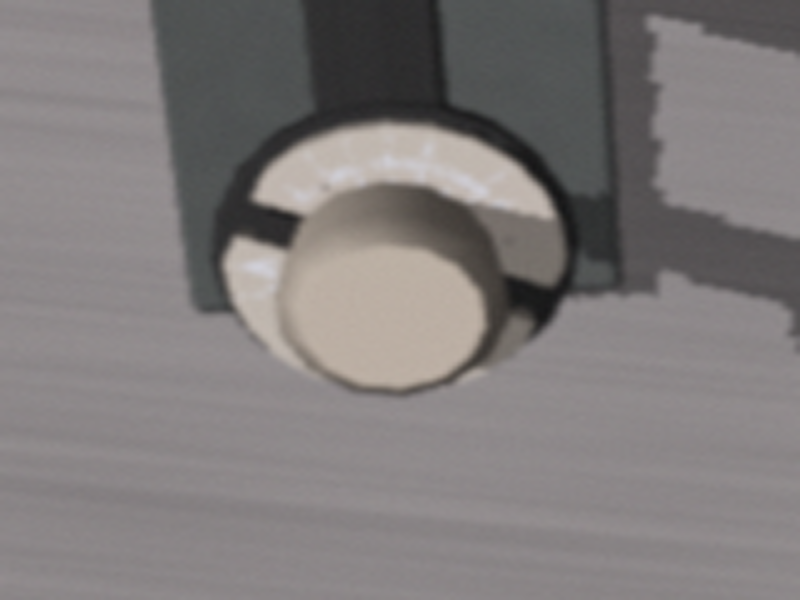

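View pics/s13c.png

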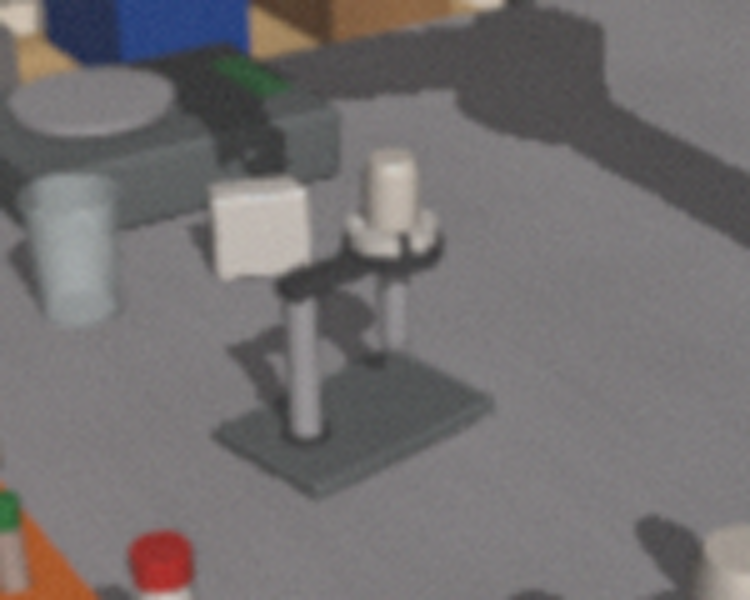

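The head top is at about 171.5 mm against 172 expected when home. It's centred on the ring, the pin is in the slots, and the gripper is clear, so I'm handing in.

```bash
python3 -c "
from rig import ctrl
print(ctrl.finish_job())"
```

```text
the job is handed in; nothing more can be done
None
```

The white-headed pestle is parked in the stand with its pin in the slots and its head flush on the ring. I handed the job in at about 20 s with the gripper open and clear.

- **Insertion:** I lifted it out of the draining block and lowered it handle-first through the ring. The pin touched the ring top with the TCP at 214.2 mm. I then turned it about 11° under roughly 8–11 N until the pin dropped in.
- **Seating:** It came to rest at 206.2 mm, the full 8 mm lower, as expected. The highest contact reading I saw was about 11 N, against the 30 N limit. I only read the force at the end of each move, not continuously.
- **Last checks:** In the wrist depth image the head top is at about 171.5 mm (172 expected) and its centre is at (479.4, −218.2), within about 0.5 mm of the ring's measured centre. The wrist and scene pictures show the slots lined up and the head sitting flush.
- **Other things:** Nothing else was touched, as far as the forces and pictures show. I did not measure the positions of the blue pestle and the other objects again afterwards.
- **Disagreements:**
  - The pestle's y position from the top camera was about 3 mm off the wrist camera's. I used the wrist camera's value.
  - The pin angle read about 90° before the grasp and about 85° in the hand. The turn needed points to about 88°, and starting the turn off-line covered that difference.

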